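# Pack the block-printing tray

## Task

Pack the block-printing tray for the next class: stand the large and the small ink jar upright in their round wells, and lay the narrow ink roller in the wide trough and the lino gouge in the narrow one, each lying flat. Set each thing down, do not drop it or tip a jar over, and leave the glue bottle and the wide roller undisturbed where they are on the bench.

Things in the scene. Friction and masses are not known exactly. Their poses are not given: they have to be found in the camera images.
- large_jar_center (a point): Large ink jar: white plastic, black ribbed flat screw lid as wide as the jar, round, 56 mm diameter, 66 mm tall, standing on the bench, about 0.17 kg. The point is on its axis half-way up (33 mm above its underside); z is its axis, up.
- small_jar_center (a point): Small ink jar of the same make: white with black ribbed flat lid, round, 40 mm diameter, 60 mm tall, standing, about 0.09 kg. The point is on its axis half-way up (30 mm above its underside); z is its axis, up.
- roller_center (a point): Narrow ink roller (brayer): black rubber roller 50 mm wide, 32 mm thick in a steel fork, wooden handle; 136 mm long, 58 mm wide, lying level on the roller and a wire foot, 0.16 kg. The point is at mid-length in the handle's axis, 18 mm above what it lies on; grip across the handle here (19-22 mm thick, from 16 mm ahead to 68 mm behind). x along the handle to the roller, z up.
- gouge_center (a point): Lino gouge: wooden handle 24 mm thick, brass ferrule, short steel V blade, 132 mm long, lying flat, 0.06 kg. The point is at mid-length in the handle's axis, 12 mm above what it lies on; grip across the handle here or up to 40 mm further back (handle from 18 mm ahead to 66 mm behind). x along it to the blade, z up.
- glue_bottle_center (a point): Look-alike, to be left: glue bottle, white, 40 mm diameter like the small jar but with a narrow shoulder and a black pointed nozzle, 100 mm tall. The point is on its axis 50 mm above its underside.
- wide_roller_center (a point): Look-alike, to be left: wide ink roller, same make as the narrow one and 136 mm long too, but its rubber roller is 90 mm wide (98 mm at the fork). The point is at mid-length in the axis of the handle, 18 mm above the bench; x towards the roller.
- large_holder_floor (a point): Large jar's place: grey square holder, 83 x 83 mm, with the wider round well, 72 mm across, 10 mm deep. Fixed, like the others, in the plywood carrying tray (180 x 306 mm, rims 8 mm high, 18 mm where the troughs end). The point is the centre of the well's floor, 10 mm above the bench; the well's rim is 10 mm above the point; z up.
- small_holder_floor (a point): Small jar's place: grey square holder, 83 x 83 mm, with the narrower round well, 56 mm across, 10 mm deep, next to the other square holder in the tray, in either order. The point is the centre of the well's floor, 10 mm above the bench; the well's rim is 10 mm above the point; z up.
- roller_holder_floor (a point): Narrow roller's place: grey long holder, 167 x 83 mm, in the tray, with the wide trough: inside 157 mm long, 75 mm wide, 10 mm deep; side walls cut away over the middle 80 mm for the fingers. The point is the centre of the trough's floor, 10 mm above the bench; x along the trough, y across, z up. The roller may point either way.
- gouge_holder_floor (a point): Gouge's place: grey long holder, 167 x 83 mm, beside the other long one (in either order, 84 mm apart), with the narrow trough between thick shoulders: inside 157 mm long, 42 mm wide, 10 mm deep; shoulders cut away over the middle 80 mm for the fingers. Point: centre of the trough's floor, 10 mm above the bench; x along, y across, z up. The gouge may point either way.
Things that resemble listed ones, but are neither listed nor needed, are in the scene too. Of the things shaped like the part that bears gouge_center, the wooden one is meant.

How it is judged:
At the end, for the whole second after the job is handed in: Jars upright (0.1 rad) on the floors of their own wells (12 mm, height 4 mm); narrow roller and gouge flat (0.12 rad) in their own troughs (16 mm along, 14 mm across, height 5 mm, 0.25 rad, either way round); all released, at rest; glue bottle and wide roller within 20 mm of their start, not tipped (horizontal distance between large_jar_center and large_holder_floor below 0.012 m and z of large_jar_center in the frame of large_holder_floor between 0.029 and 0.037 m and angle between each of large_jar_center, small_jar_center's own z axis and vertical below 0.1 rad and linear speed of each of large_jar, small_jar, roller, gouge below 0.02 m/s and angular speed of each of large_jar, small_jar, roller, gouge below 0.2 rad/s and contact force between each of large_jar, small_jar, roller, gouge and the fingers below 0.05 N and horizontal distance between small_jar_center and small_holder_floor below 0.012 m and z of small_jar_center in the frame of small_holder_floor between 0.026 and 0.034 m and x of roller_center in the frame of roller_holder_floor between -0.016 and 0.016 m and y of roller_center in the frame of roller_holder_floor between -0.014 and 0.014 m and z of roller_center in the frame of roller_holder_floor between 0.013 and 0.023 m and angle between the x axis of roller_center and the x axis of roller_holder_floor, either way round below 0.25 rad and angle between each of roller_center, gouge_center's own z axis and vertical below 0.12 rad and x of gouge_center in the frame of gouge_holder_floor between -0.016 and 0.016 m and y of gouge_center in the frame of gouge_holder_floor between -0.014 and 0.014 m and z of gouge_center in the frame of gouge_holder_floor between 0.007 and 0.017 m and angle between the x axis of gouge_center and the x axis of gouge_holder_floor, either way round below 0.25 rad and distance of each of glue_bottle_center, wide_roller_center from where it was at the start of the episode below 0.02 m and angle between each of glue_bottle_center, wide_roller_center's own z axis and vertical below 0.15 rad); the robot touches nothing.
It fails at once if the glue bottle is pushed more than 20 mm or knocked over (distance of glue_bottle_center from where it was at the start of the episode above 0.02 m or angle between glue_bottle_center's own z axis and vertical above 0.15 rad).
It fails at once if the wide roller is pushed more than 20 mm or knocked over (distance of wide_roller_center from where it was at the start of the episode above 0.02 m or angle between wide_roller_center's own z axis and vertical above 0.15 rad).
It fails at once if an ink jar is tipped by more than 45 degrees (angle between any of large_jar_center, small_jar_center's own z axis and vertical above 0.785 rad).
It fails at once if a thing is dropped (moves faster than 0.7 m/s while no finger touches it, as after a fall of 25 mm) ((contact force between large_jar and the fingers below 0.05 N and linear speed of large_jar above 0.7 m/s) or (contact force between small_jar and the fingers below 0.05 N and linear speed of small_jar above 0.7 m/s) or (contact force between roller and the fingers below 0.05 N and linear speed of roller above 0.7 m/s) or (contact force between gouge and the fingers below 0.05 N and linear speed of gouge above 0.7 m/s)).
It also fails if it takes over 102 s, if anything falls off the work surface, if the arm or the gripper's body presses on something with over 40 N, if the wrist force passes 120 N, or if a joint passes its speed limit or range.

## Robot

A 7-joint arm with a two-finger parallel gripper is mounted at the origin on the work surface. World frame = base frame: x ahead of the robot, y to its left, z up, the work surface at z = 0. Lengths are in m, angles in rad, forces in N, time in s.
With the tool pointing down it reaches from about 0.4 to 0.85 m from the base axis. Payload 10.4 kg.
Tool frame: the origin (TCP) lies at the very end of the fingers, on their centre line; the grasp point (between the pads) lies 19 mm behind it; x points along the fingers, y is the direction in which the jaws open and shut, and the axes are right-handed (so a half turn about x gives the same grasp; the last joint's range is limited). The gripper opens to 85 mm and grips with 20 to 120 N. Pads are 22 mm wide; open, the fingers measure 114 mm over their backs; the gripper's body (76 mm by 85 mm) begins 54 mm behind the grasp point. The pads swing forward as they close: fully open they stand 13 mm farther back than shut.
Start: joints at [1.176, 0.332, -0.065, 1.46, 0.022, 1.35, -0.088], TCP at [0.227, -0.582, 0.231] pointing down, gripper open.
Joint ranges: [-2.6, 2.6], [-0.5, 2.12], [-1.47, 1.34], [0.16, 2.42], [-1.27, 4.41], [0.06, 2.06], [-2.6, 2.6]. Speed limits (rad/s): [2.22, 2.22, 2.79, 2.79, 3.14, 3.14, 3.14].

## Interface

Orientations are given as a unit quaternion [x, y, z, w].
In Python, from workcell import monitor, camera, ticket, regions_of gives the robot as it stands.
- The arm moves only by the tool step_arm, never from a script. Its argument "increments" is a list of rows, each a list of 5 numbers: the finger opening in m, from 0 to 0.0854, then the shift along the world's x, y, z in m, then the turn about the world's z in rad. A call has 1 to 12 rows; each row shifts and turns the commanded pose from where the row before left it; what a row does not reach is not made up. A row lasts 1/12 s, in which the tool goes at most 41.7 mm and 7.16 degrees, less where a joint would pass 70% of its speed; a pose out of reach is approached as far as the arm can. A call with a gripper value outside its range is refused whole. The fingers move at their own pace and stop on an object; "force" is the grip in N (left out, the last holds). Time passes only in rows, so rows that do not move let the fingers close. It gives the time, the measured TCP pose, the force and the opening at its end, in the units of the state.
- monitor.get_obs(): the state, without advancing time (a new reading comes with each control period).
- camera(name): name is "scene" or "top" or "wrist"; returns a dict with "color" (384x512x3 uint8, red, green, blue), "range_z" (384x512 float32, m along the optical axis (not along the pixel's ray), 0 where there is no reading), "fx", "fy", "cx", "cy" (pixels), "cam_to_world" (4x4, takes a point from camera to world coordinates). Camera axes: x right, y up, looking along -z (the intrinsics and any distortion apply to the point x, -y, -z); pixel columns grow to the right and rows downward; lengths in m; the calibration is good to about 2 mm. A picture is of the moment at which its call begins.
- ticket.hand_in(): hands the job in, once; it reports no verdict.
Trained networks look in a picture, given as the dict that the camera call returned (one of the last four; its "shot" number tells which), for a name from the list of things; names that differ only in an ending like _2 or _b are one class to them, and where a whole thing is asked for, a point or a joint stands for the part that bears it (a point fixed in the world has none). Each returns a list of dicts, best first, with "p" (0 to 1); they miss things now and then, are a little off and sometimes report something else, mostly with a low value. They report only what shows in the picture. A call takes as long as a camera call. They do not tell look-alikes from the thing itself.
- regions_of(picture, query): "region" (384x512 bool, what is visible of it) and "centre" ([row, column] in pixels, amid what is visible of it).
The state is a dict: "clock": time; "joint_pos": joint angles; "joint_velocities": joint speeds; "tau": joint torques, N m; "position": TCP position; "ee_rot": TCP orientation; "ft_force": force on the tool from outside, world axes, zero at the start; "torque": the same for the moment, N m; "grip_width": opening from 0.0 (shut) to 1.0 (fully open).
Only numpy, scipy, OpenCV 4.12 (cv2) and the standard library are available. Lean on these libraries where they do the work, as an engineer would, in place of code of your own. Each camera call takes 0.05 s, during which the arm holds its last target. There are 200 camera calls.

## Working session

There is one attempt and no reset: what is moved stays moved. The work goes in short steps, Python scripts to look and compute and a tool call to move; the robot and the scene stay as the last step left them, time stands still between calls to the robot, and variables do not carry over. Pictures are saved under pics/ and viewed, about 12 in all and at most 16, crops included, and the job is handed in when it is done.

Besides the shell and the picture viewer there is one more tool, called after ">>>" by a JSON object that holds its "fn" and its "kwargs", one argument or row to a line. step_arm: Moves the arm, as the interface text tells. Its arguments: {"type":"object","properties":{"increments":{"type":"array"},"force":{"type":"number"}},"required":["increments"]}

```bash
ls; mkdir -p pics
cat > h.py <<'E'
import numpy as np, cv2
from workcell import monitor, camera, ticket, regions_of
def cloud(p):
    z=p["range_z"]; r,c=np.mgrid[:z.shape[0],:z.shape[1]]
    X=np.stack([(c-p["cx"])/p["fx"]*z, -(r-p["cy"])/p["fy"]*z, -z, np.ones_like(z)],-1)
    W=(X@np.array(p["cam_to_world"]).T)[...,:3]; W[z<=0]=np.nan
    return W
def save(p,n,crop=None,s=1):
    im=p["color"][...,::-1]
    if crop: a,b,c,d=crop; im=im[a:b,c:d]
    cv2.imwrite("pics/"+n,cv2.resize(im,None,fx=s,fy=s,interpolation=cv2.INTER_CUBIC))
def st():
    o=monitor.get_obs(); print({k:np.round(o[k],3).tolist() for k in("clock","position","ee_rot","ft_force","grip_width","joint_pos")})
E
python3 - <<'E'
from h import *
st()
for n in("top","scene"):
    p=camera(n); save(p,n+"0.png",s=1.5); W=cloud(p)
    print(n,p.keys(),p["fx"],np.round(p["cam_to_world"],3).tolist())
    for q in["large_jar_center","small_jar_center","roller_center","gouge_center","glue_bottle_center","wide_roller_center","large_holder_floor","small_holder_floor","roller_holder_floor","gouge_holder_floor"]:
        for d in regions_of(p,q):
            w=W[d["region"]]; w=w[~np.isnan(w[:,0])]
            if len(w): print(q,round(d["p"],2),np.round(d["centre"]).tolist(),len(w),np.round(np.median(w,0),3),"zmax",np.round(np.percentile(w[:,2],97),3),"ext",np.round(np.ptp(np.percentile(w,[2,98],axis=0),axis=0),3))
E
```

```text
pics
{'clock': 0.0, 'position': [0.227, -0.582, 0.231], 'ee_rot': [-0.695, -0.131, 0.695, -0.13], 'ft_force': [-0.255, 0.015, 0.53], 'grip_width': 1.004, 'joint_pos': [1.176, 0.333, -0.065, 1.461, 0.022, 1.35, -0.089]}
top dict_keys(['color', 'range_z', 'fx', 'fy', 'cx', 'cy', 'cam_to_world', 'shot']) 359.13041168115296 [[0.013, 0.979, -0.204, 0.197], [-1.0, 0.013, -0.003, 0.041], [0.0, 0.204, 0.979, 1.118], [0.0, 0.0, 0.0, 1.0]]
large_jar_center 0.8 [151.0, 178.0] 354 [0.546 0.269 0.065] zmax 0.069 ext [0.052 0.049 0.064]
small_jar_center 0.63 [153.0, 352.0] 243 [ 0.546 -0.272  0.057] zmax 0.064 ext [0.058 0.048 0.066]
roller_center 0.96 [225.0, 175.0] 363 [0.33  0.274 0.027] zmax 0.034 ext [0.128 0.048 0.019]
gouge_center 0.81 [166.0, 130.0] 194 [0.51  0.428 0.021] zmax 0.026 ext [0.045 0.114 0.013]
gouge_center 0.75 [124.0, 103.0] 263 [0.649 0.532 0.019] zmax 0.026 ext [0.085 0.045 0.029]
gouge_center 0.64 [151.0, 308.0] 1268 [ 0.567 -0.122  0.012] zmax 0.023 ext [0.161 0.081 0.017]
gouge_center 0.59 [224.0, 116.0] 252 [0.321 0.46  0.021] zmax 0.026 ext [0.105 0.068 0.027]
gouge_c
[... 1857 characters left out ...]
]
wide_roller_center 0.87 [178.0, 186.0] 315 [ 0.407 -0.268  0.026] zmax 0.034 ext [0.126 0.091 0.032]
large_holder_floor 0.73 [227.0, 254.0] 543 [0.533 0.091 0.015] zmax 0.023 ext [0.086 0.088 0.015]
large_holder_floor 0.26 [224.0, 212.0] 944 [ 0.576 -0.038  0.012] zmax 0.022 ext [0.163 0.085 0.014]
small_holder_floor 0.75 [242.0, 241.0] 617 [0.621 0.087 0.02 ] zmax 0.024 ext [0.082 0.082 0.014]
roller_holder_floor 0.68 [225.0, 212.0] 854 [ 0.577 -0.038  0.012] zmax 0.021 ext [0.161 0.081 0.013]
gouge_holder_floor 0.92 [213.0, 192.0] 811 [ 0.569 -0.123  0.013] zmax 0.023 ext [0.162 0.081 0.014]
gouge_holder_floor 0.27 [256.0, 368.0] 330 [0.522 0.436 0.02 ] zmax 0.026 ext [0.055 0.114 0.025]
```

View pics/top0.png

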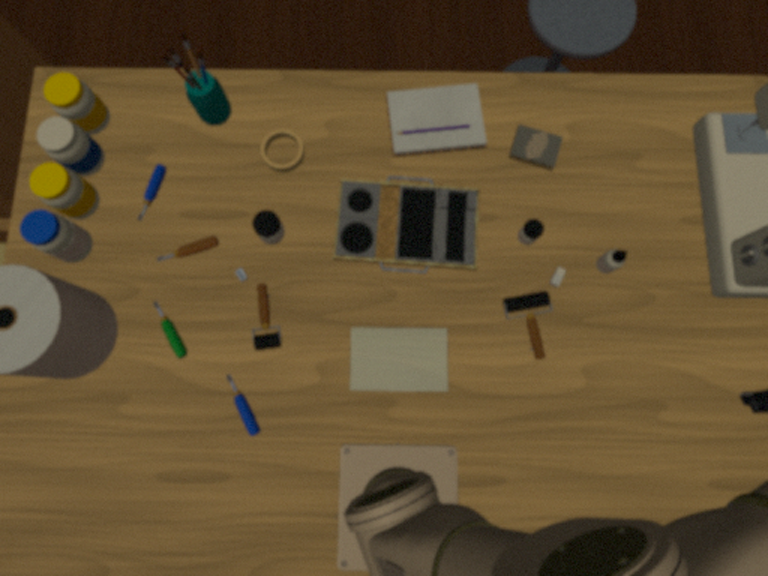

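View pics/scene0.png

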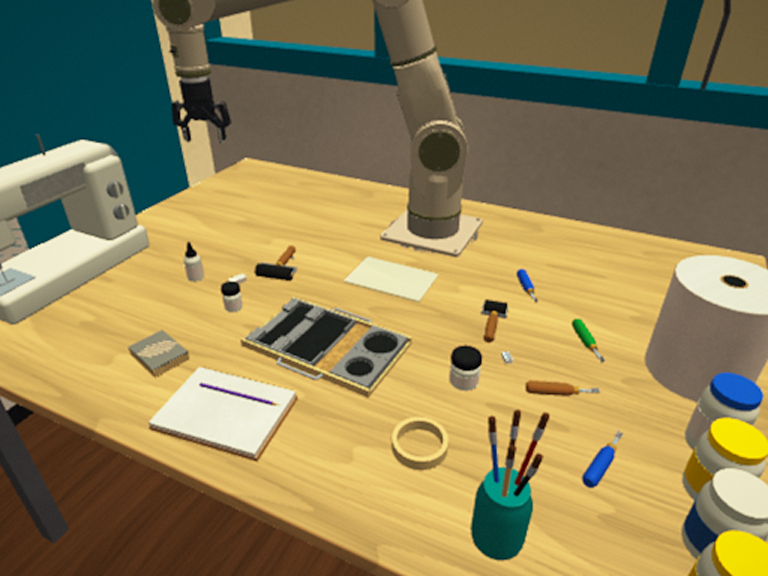

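Top view (1.5x pixels). Possible confusions and my choices:
- Jars: large (266,226), small (531,231). The glue bottle at (613,260) has a nozzle, so leave it.
- Rollers: narrow (265,318), wide (530,320).
- Gouges: wooden (192,248). The two blue ones (152,190) and (243,405) and the green one (172,330) are wrong.
- Places: large well (356,238), small well (359,200), wide trough (416,223), narrow trough (457,226).

```bash
cat >> h.py <<'E'
def rect(xy):
    (c,s,a)=cv2.minAreaRect((xy*1000).astype(np.float32)); 
    if s[0]<s[1]: s=s[::-1]; a+=90
    a=(a+90)%180-90
    return np.round(np.array(c)/1000,4),np.round(s,1),round(a,1)
def yaw():
    from scipy.spatial.transform import Rotation as R
    m=R.from_quat(monitor.get_obs()["ee_rot"]).as_matrix(); print("tool axes\n",np.round(m,3),"jaw angle deg",np.degrees(np.arctan2(m[1,1],m[0,1])))
E
python3 - <<'E'
from h import *
yaw()
for n in("top","scene"):
    p=camera(n);W=cloud(p);x,y,z=W[...,0],W[...,1],W[...,2]
    def box(cx,cy,hx,hy,lo,hi): return W[(abs(x-cx)<hx)&(abs(y-cy)<hy)&(z>lo)&(z<hi)]
    for nm,a in dict(large=(.55,.27,.05,.05,.058,.08),small=(.55,-.27,.05,.05,.052,.08),glue=(.485,-.43,.05,.05,.03,.12),roller=(.33,.273,.1,.05,.008,.05),rollerhead=(.33,.273,.1,.05,.026,.05),wide=(.39,-.273,.1,.07,.008,.05),gouge=(.51,.43,.07,.085,.008,.05),tray=(.575,0,.13,.2,.006,.03),
      sq=(.575,.09,.12,.06,.015,.03)).items():
        w=box(*a); print(n,nm,len(w),*rect(w[:,:2]),"z",np.round(np.percentile(w[:,2],[5,50,95]),3))
p=camera("top"); save(p,"c1.png",(100,250,80,430),2.2)
E
```

```text
tool axes
 [[ 0.     0.363 -0.932]
 [-0.    -0.932 -0.363]
 [-1.     0.     0.   ]] jaw angle deg -68.6933417607309
top large 258 [0.5512 0.2746] [56.  54.5] 60.8 z [0.062 0.066 0.07 ]
top small 139 [ 0.5492 -0.2754] [40.  37.7] 57.1 z [0.055 0.06  0.064]
top glue 192 [ 0.4869 -0.4362] [39.7 33.4] 22.9 z [0.035 0.061 0.092]
top roller 408 [0.3639 0.2766] [132.4  57.3] 9.2 z [0.018 0.027 0.032]
top rollerhead 234 [0.3651 0.2739] [129.8  49.4] 6.4 z [0.026 0.029 0.033]
top wide 615 [ 0.3963 -0.2702] [198.6 106.6] -15.6 z [0.012 0.027 0.033]
top gouge 241 [0.5069 0.4498] [131.8  26.2] -69.5 z [0.013 0.02  0.026]
top tray 5101 [0.5848 0.0019] [388.8 238.1] 88.7 z [0.007 0.012 0.022]
top sq 822 [0.5747 0.0789] [189.9 108.3] -3.7 z [0.016 0.02  0.024]
scene large 254 [0.5558 0.2762] [55.9 54.8] 47.8 z [0.06  0.067 0.069]
scene small 83 [ 0.5549 -0.2741] [38.5 38. ] 17.6 z [0.054 0.061 0.063]
scene glue 163 [ 0.4977 -0.4337] [38.5 26.2] -47.6 z [0.033 0.059 0.092]
scene roller 265 [0.3678 0.2785] [127.6  57.6] 10.3 z [0.017 0.027 0.033]
scene rollerhead 151 [0.3669 0.2752] [125.1  49.3] 6.2 z [0.027 0.03  0.034]
scene wide 353 [ 0.3969 -0.2682] [195.8 108.2] -16.2 z [0.011 0.024 0.034]
scene gouge 315 [0.5098 0.4265] [169.2  70.5] 83.2 z [0.011 0.02  0.026]
scene tray 4068 [0.5834 0.0111] [367.6 228.2] 88.0 z [0.009 0.013 0.022]
scene sq 812 [0.5777 0.0812] [191.3 110.9] -3.5 z [0.016 0.021 0.023]
```

View pics/c1.png

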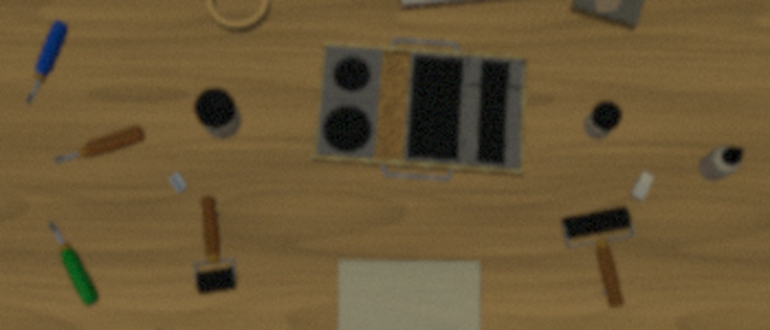

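>>> {"fn": "step_arm", "kwargs": {
  "increments": [
    [0.085, 0.027, 0.0256, 0, -0.031],
    [0.085, 0.027, 0.0256, 0, -0.031],
    [0.085, 0.027, 0.0256, 0, -0.031],
    [0.085, 0.027, 0.0256, 0, -0.031],
    [0.085, 0.027, 0.0256, 0, -0.031],
    [0.085, 0.027, 0.0256, 0, -0.031],
    [0.085, 0.027, 0.0256, 0, -0.031],
    [0.085, 0.027, 0.0256, 0, -0.031],
    [0.085, 0.027, 0.0256, 0, -0.031],
    [0.085, 0.027, 0.0256, 0, -0.031],
    [0.085, 0.027, 0.0256, 0, -0.031],
    [0.085, 0.026, 0.0254, 0, -0.031]
  ]
}}

```text
clock: 2.25
position: [0.5513, -0.2738, 0.2315]
ee_rot: [0.707, -0.001, -0.707, -0.001]
ft_force: [-0.2, -1.6, -0.7]
grip_width: 0.991
```

Run:
```python
from h import *
st();yaw()
p=camera("wrist"); save(p,"w1.png",s=1.2); W=cloud(p)
print(np.round(p["cam_to_world"],3).tolist())
for q in["small_jar_center","wide_roller_center"]:
    for d in regions_of(p,q):
        w=W[d["region"]]; w=w[~np.isnan(w[:,0])]; t=w[w[:,2]>.05]
        print(q,round(d["p"],2),d["centre"],len(w),np.percentile(w[:,2],[5,50,95]).round(3),rect(t[:,:2]) if len(t)>5 else rect(w[:,:2]))
p=camera("top");W=cloud(p)
for q in["large_holder_floor","small_holder_floor","roller_holder_floor","gouge_holder_floor"]:
    for d in regions_of(p,q)[:2]:
        w=W[d["region"]]; w=w[~np.isnan(w[:,0])]; lo=w[w[:,2]<.014]
        print(q,round(d["p"],2),np.round(d["centre"]),rect(w[:,:2]),"low",len(lo),rect(lo[:,:2]), lo.mean(0).round(3))
```

```text
{'clock': 2.25, 'position': [0.551, -0.274, 0.232], 'ee_rot': [0.707, -0.001, -0.707, -0.001], 'ft_force': [-0.212, -1.581, -0.71], 'grip_width': 0.991, 'joint_pos': [0.604, 0.325, -0.275, 1.477, 0.089, 1.351, -1.249]}
tool axes
 [[ 0.    -0.002 -1.   ]
 [-0.    -1.     0.002]
 [-1.     0.    -0.   ]] jaw angle deg -90.10156197947842
[[-0.002, 0.951, 0.308, 0.63], [-1.0, -0.002, -0.001, -0.274], [-0.0, -0.308, 0.951, 0.375], [0.0, 0.0, 0.0, 1.0]]
small_jar_center 0.89 [165.2, 255.1] 997 [0.026 0.061 0.062] (array([ 0.5525, -0.2737]), array([39.3, 39.2]), -2.4)
wide_roller_center 0.8 [266.5, 251.9] 2229 [0.013 0.027 0.032] (array([ 0.3557, -0.2709]), array([134.6,  96.4]), 8.1)
large_holder_floor 0.61 [160. 238.] (array([0.5362, 0.0898]), array([93.3, 86.7]), -4.8) low 367 (array([0.5361, 0.0899]), array([86.7, 77.2]), 85.2) [0.54  0.089 0.01 ]
small_holder_floor 0.77 [133. 238.] (array([0.6231, 0.0859]), array([89.6, 85.6]), -3.7) low 207 (array([0.6243, 0.0856]), array([85.6, 54.5]), 86.9) [0.624 0.085 0.01 ]
roller_holder_floor 0.66 [152. 280.] (array([ 0.5707, -0.0381]), array([167. ,  82.5]), -3.6) low 1051 (array([ 0.573 , -0.0394]), array([157.3,  81.5]), -6.5) [ 0.572 -0.039  0.01 ]
gouge_holder_floor 0.92 [151. 306.] (array([ 0.566 , -0.1227]), array([167. ,  84.6]), -3.7) low 836 (array([ 0.5681, -0.1229]), array([156. ,  84.6]), -3.8) [ 0.567 -0.123  0.01 ]
```

View pics/w1.png

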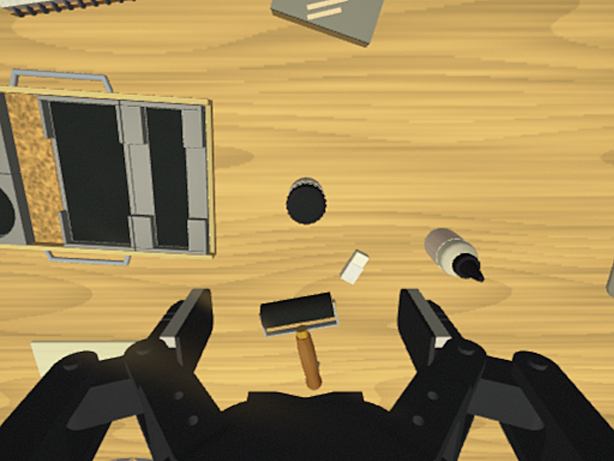

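Wrist view: small jar lid at (306,203) directly below the tool, at (0.5525, -0.2737) with its top at z 0.061. The glue bottle (455,253) and wide roller (300,320) are clear of the fingers. Grasping it now.

>>> {"fn": "step_arm", "kwargs": {
  "increments": [
    [0.085, 0.001, 0, -0.035, 0],
    [0.085, 0, 0, -0.035, 0],
    [0.085, 0, 0, -0.035, 0],
    [0.085, 0, 0, -0.035, 0],
    [0.085, 0, 0, -0.03, 0],
    [0.085, 0, 0, -0.02, 0],
    [0.085, 0, 0, -0.019, 0],
    [0.085, 0, 0, 0, 0]
  ],
  "force": 35
}}

```text
clock: 3.32
position: [0.548, -0.2754, 0.0184]
ee_rot: [-0.705, -0.0, 0.709, 0.001]
ft_force: [-0.4, -0.2, -0.9]
grip_width: 0.993
```

>>> {"fn": "step_arm", "kwargs": {
  "increments": [
    [0.03, 0, 0, 0, 0],
    [0.03, 0, 0, 0, 0],
    [0.03, 0, 0, 0, 0],
    [0.03, 0, 0, 0, 0],
    [0.03, 0, 0, 0, 0],
    [0.03, 0, 0, 0, 0],
    [0.03, 0, 0, 0, 0],
    [0.03, 0, 0, 0, 0]
  ],
  "force": 35
}}

```text
clock: 3.98
position: [0.5519, -0.2759, 0.0241]
ee_rot: [0.708, -0.001, -0.706, 0.0]
ft_force: [-0.9, -0.4, 7.2]
grip_width: 0.455
```

>>> {"fn": "step_arm", "kwargs": {
  "increments": [
    [0.03, 0, 0, 0.02, 0],
    [0.03, 0, 0, 0.03, 0],
    [0.03, 0, 0, 0.03, 0],
    [0.03, 0.007, 0.036, 0, 0],
    [0.03, 0.007, 0.036, 0, 0],
    [0.03, 0.007, 0.036, 0, 0],
    [0.03, 0.007, 0.036, 0, 0],
    [0.03, 0.007, 0.036, 0, 0],
    [0.03, 0.007, 0.036, 0, 0],
    [0.03, 0.007, 0.036, 0, 0],
    [0.03, 0.007, 0.036, 0, 0],
    [0.03, 0.0075, 0.036, 0, 0]
  ]
}}

```text
clock: 4.98
position: [0.6147, 0.0504, 0.103]
ee_rot: [0.707, -0.0, -0.707, -0.0]
ft_force: [1.0, -0.8, -0.9]
grip_width: 0.46
```

>>> {"fn": "step_arm", "kwargs": {
  "increments": [
    [0.03, 0.0075, 0.036, 0, 0],
    [0.03, 0, 0, 0, 0],
    [0.03, 0, 0, 0, 0]
  ]
}}

```text
clock: 5.23
position: [0.6219, 0.088, 0.1027]
ee_rot: [0.707, 0.002, -0.707, 0.001]
ft_force: [-1.5, -1.5, -0.5]
grip_width: 0.455
```

Run:
```python
from h import *
st()
p=camera("wrist"); save(p,"w2.png",s=1.2); W=cloud(p)
for q in["small_jar_center","small_holder_floor","large_holder_floor","roller_holder_floor","gouge_holder_floor"]:
    for d in regions_of(p,q)[:2]:
        w=W[d["region"]]; w=w[~np.isnan(w[:,0])]
        if len(w)<9: continue
        lo=w[(w[:,2]<.014)] if 'floor' in q else w[w[:,2]>np.percentile(w[:,2],95)-.008]
        print(q,round(d["p"],2),np.round(d["centre"]),rect(w[:,:2]),np.percentile(w[:,2],[5,50,95]).round(3),"sub",len(lo), len(lo)>5 and rect(lo[:,:2]))
```

```text
{'clock': 5.233, 'position': [0.622, 0.088, 0.103], 'ee_rot': [0.707, 0.002, -0.707, 0.001], 'ft_force': [-1.54, -1.496, -0.482], 'grip_width': 0.455, 'joint_pos': [0.102, 0.468, -0.407, 1.583, 0.198, 1.131, -1.917]}
small_jar_center 0.89 [258. 257.] (array([0.5679, 0.0835]), array([149.1,  55.2]), 10.3) [0.095 0.139 0.14 ] sub 5248 (array([0.6223, 0.0884]), array([41.2, 39.2]), -0.8)
small_holder_floor 0.57 [180. 258.] (array([0.6245, 0.0866]), array([88.5, 80. ]), 87.1) [0.01  0.02  0.021] sub 1977 (array([0.6348, 0.086 ]), array([88. , 57.9]), 86.1)
large_holder_floor 0.85 [306. 222.] (array([0.5526, 0.0897]), array([113.6,  80.4]), -4.2) [0.02  0.021 0.022] sub 0 False
large_holder_floor 0.72 [272.  44.] (array([0.5264, 0.3169]), array([154.1,  75.8]), -44.6) [0.008 0.059 0.067] sub 535 (array([0.5262, 0.3172]), array([153.4,  75.8]), -44.4)
roller_holder_floor 0.87 [218. 392.] (array([ 0.5839, -0.0149]), array([147.5, 131.1]), -2.9) [0.01  0.011 0.02 ] sub 10128 (array([ 0.5827, -0.0368]), array([146.4,  87. ]), -3.5)
gouge_holder_floor 0.84 [246. 468.] (array([ 0.5604, -0.1297]), array([182.2, 105.9]), -2.7) [0.01  0.011 0.021] sub 8655 (array([ 0.5563, -0.1188]), array([194. ,  92.4]), 8.2)
gouge_holder_floor 0.5 [179. 257.] (array([0.6255, 0.0859]), array([90.2, 79.3]), 87.7) [0.01  0.02  0.022] sub 2052 (array([0.6266, 0.0859]), array([90.1, 74.6]), 87.6)
```

View pics/w2.png

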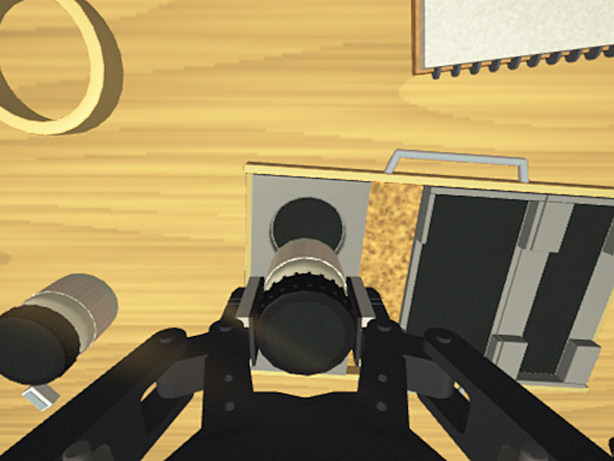

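The held small jar's lid (306,330) is at (0.622, 0.088), with its bottom 80 mm up. The well below it is centred at (0.6245, 0.0862). Lowering it in.

>>> {"fn": "step_arm", "kwargs": {
  "increments": [
    [0.03, 0.002, -0.002, -0.025, 0],
    [0.03, 0, 0, -0.02, 0],
    [0.03, 0, 0, -0.012, 0],
    [0.03, 0, 0, -0.008, 0],
    [0.03, 0, 0, -0.0045, 0],
    [0.03, 0, 0, 0, 0],
    [0.044, 0, 0, 0, 0],
    [0.05, 0, 0, 0, 0],
    [0.056, 0, 0, 0, 0],
    [0.07, 0, 0, 0, 0],
    [0.08, 0, 0, 0, 0]
  ]
}}

```text
clock: 6.45
position: [0.6242, 0.0827, 0.033]
ee_rot: [0.707, -0.0, -0.707, -0.0]
ft_force: [-0.4, -0.1, 0.1]
grip_width: 0.914
```

>>> {"fn": "step_arm", "kwargs": {
  "increments": [
    [0.08, 0, 0, 0.02, 0],
    [0.08, 0, 0, 0.035, 0],
    [0.08, 0, 0, 0.04, 0],
    [0.085, 0, 0, 0.04, 0],
    [0.085, -0.017, 0.038, 0, 0],
    [0.085, -0.017, 0.038, 0, 0],
    [0.085, -0.017, 0.038, 0, 0],
    [0.085, -0.018, 0.037, 0, 0],
    [0.085, -0.002, 0.036, 0, 0],
    [0.085, 0, 0, 0, 0],
    [0.085, 0, 0, 0, 0]
  ]
}}

```text
clock: 7.37
position: [0.5519, 0.2726, 0.1679]
ee_rot: [-0.707, -0.002, 0.707, -0.001]
ft_force: [0.1, -0.8, 0.0]
grip_width: 0.995
```

```bash
cat > look.py <<'E'
from h import *
import sys
st(); p=camera("wrist"); save(p,sys.argv[1],s=1.2); W=cloud(p)
for q in sys.argv[2:]:
    for d in regions_of(p,q)[:2]:
        w=W[d["region"]]; w=w[~np.isnan(w[:,0])]
        if len(w)<9: continue
        lo=w[(w[:,2]<.014)] if 'floor' in q else w[w[:,2]>np.percentile(w[:,2],97)-.008]
        print(q,round(d["p"],2),np.round(d["centre"]),rect(w[:,:2]),np.percentile(w[:,2],[5,50,95]).round(3),"sub",len(lo), len(lo)>5 and rect(lo[:,:2]))
E
python3 look.py w3.png large_jar_center small_jar_center large_holder_floor small_holder_floor
```

```text
{'clock': 7.367, 'position': [0.552, 0.273, 0.168], 'ee_rot': [-0.707, -0.002, 0.707, -0.001], 'ft_force': [0.086, -0.821, 0.013], 'grip_width': 0.995, 'joint_pos': [-0.139, 0.398, -0.502, 1.549, 0.197, 1.245, -2.238]}
large_jar_center 0.64 [183. 249.] (array([0.5399, 0.2796]), array([84.3, 68.8]), 2.0) [0.026 0.067 0.068] sub 2588 (array([0.554 , 0.2773]), array([56. , 55.3]), 6.8)
small_jar_center 0.97 [108. 461.] (array([0.6235, 0.0585]), array([92.6, 40.9]), 89.8) [0.021 0.069 0.072] sub 1968 (array([0.6236, 0.0838]), array([40.5, 39.9]), 21.6)
large_holder_floor 0.94 [185. 408.] (array([0.5382, 0.0926]), array([84.5, 84.2]), 86.4) [0.01  0.012 0.021] sub 2927 (array([0.5393, 0.0952]), array([82.6, 79. ]), -3.0)
small_holder_floor 0.98 [102. 415.] (array([0.6219, 0.0822]), array([95.9, 85.6]), 85.9) [0.01  0.02  0.022] sub 1009 (array([0.6215, 0.0821]), array([96.6, 84.3]), 86.7)
```

View pics/w3.png

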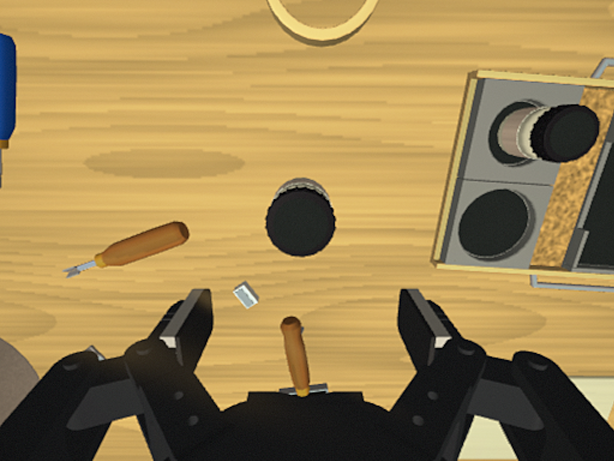

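Small jar upright in its well (lid at (565,132), top z 0.070). The large jar lid at (300,220) is at (0.554, 0.277).

>>> {"fn": "step_arm", "kwargs": {
  "increments": [
    [0.085, 0.001, 0.005, -0.02, 0],
    [0.085, 0, 0, -0.035, 0],
    [0.085, 0, 0, -0.035, 0],
    [0.085, 0, 0, -0.03, 0],
    [0.085, 0, 0, -0.023, 0],
    [0.085, 0, 0, 0, 0],
    [0.045, 0, 0, 0, 0],
    [0.045, 0, 0, 0, 0],
    [0.045, 0, 0, 0, 0],
    [0.045, 0, 0, 0, 0],
    [0.045, 0, 0, 0, 0],
    [0.045, 0, 0, 0, 0]
  ],
  "force": 45
}}

```text
clock: 8.62
position: [0.5557, 0.2754, 0.0274]
ee_rot: [0.708, 0.0, -0.706, -0.001]
ft_force: [-0.8, -0.1, 7.2]
grip_width: 0.647
```

>>> {"fn": "step_arm", "kwargs": {
  "increments": [
    [0.045, 0, 0, 0, 0],
    [0.045, 0, 0, 0.02, 0],
    [0.045, 0, 0, 0.03, 0],
    [0.045, 0, 0, 0.03, 0],
    [0.045, -0.0025, -0.031, 0, 0],
    [0.045, -0.0025, -0.031, 0, 0],
    [0.045, -0.0025, -0.031, 0, 0],
    [0.045, -0.0025, -0.031, 0, 0],
    [0.045, -0.0025, -0.031, 0, 0],
    [0.045, -0.0025, -0.031, 0, 0],
    [0.045, 0, 0, 0, 0],
    [0.045, 0, 0, 0, 0]
  ]
}}

```text
clock: 9.62
position: [0.5394, 0.0863, 0.1056]
ee_rot: [0.708, -0.002, -0.707, -0.001]
ft_force: [-0.1, 1.7, -1.9]
grip_width: 0.644
```

```bash
python3 look.py w4.png large_jar_center small_jar_center large_holder_floor small_holder_floor
```

```text
{'clock': 9.617, 'position': [0.539, 0.086, 0.106], 'ee_rot': [0.708, -0.002, -0.707, -0.001], 'ft_force': [-0.107, 1.666, -1.906], 'grip_width': 0.644, 'joint_pos': [0.141, 0.302, -0.444, 1.8, 0.148, 1.071, -1.931]}
large_jar_center 0.98 [266. 255.] (array([0.4631, 0.1015]), array([198.4, 115.9]), 11.3) [0.101 0.145 0.146] sub 10138 (array([0.5389, 0.0868]), array([55.1, 55.1]), -1.4)
small_jar_center 0.98 [ 90. 261.] (array([0.6257, 0.0824]), array([51.9, 49.9]), 87.2) [0.069 0.071 0.072] sub 3353 (array([0.6237, 0.0828]), array([40.8, 40.3]), 79.8)
large_holder_floor 0.62 [174. 239.] (array([0.5398, 0.0908]), array([84.6, 82.2]), 86.3) [0.01  0.014 0.021] sub 2357 (array([0.55 , 0.087]), array([86. , 47.5]), -81.2)
small_holder_floor 0.64 [ 91. 232.] (array([0.6222, 0.0866]), array([88.5, 84.7]), 86.8) [0.011 0.02  0.022] sub 758 (array([0.6279, 0.0857]), array([89.5, 67. ]), 88.5)
```

View pics/w4.png

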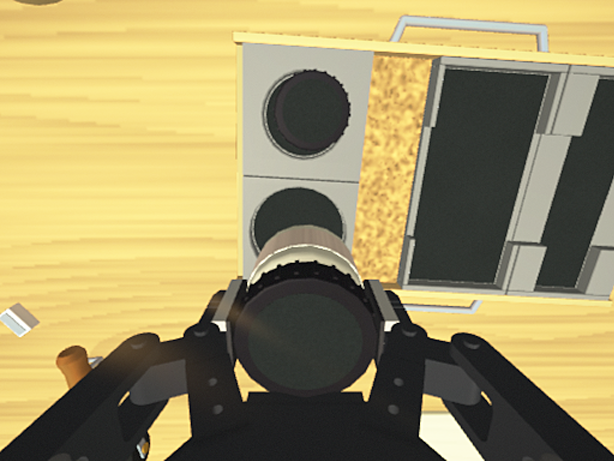

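Large jar lid (300,325) at (0.539, 0.087), with the well centred at (0.539, 0.091). Lowering it, then going on to the narrow roller.

>>> {"fn": "step_arm", "kwargs": {
  "increments": [
    [0.045, 0.0005, 0.004, -0.025, 0],
    [0.045, 0, 0, -0.02, 0],
    [0.045, 0, 0, -0.012, 0],
    [0.045, 0, 0, -0.008, 0],
    [0.045, 0, 0, -0.0045, 0],
    [0.045, 0, 0, 0, 0],
    [0.06, 0, 0, 0, 0],
    [0.066, 0, 0, 0, 0],
    [0.072, 0, 0, 0, 0],
    [0.08, 0, 0, 0, 0],
    [0.085, 0, 0, 0, 0],
    [0.085, 0, 0, 0, 0]
  ]
}}

```text
clock: 10.87
position: [0.5397, 0.0927, 0.0353]
ee_rot: [0.707, -0.0, -0.707, -0.0]
ft_force: [-0.1, 0.9, 0.1]
grip_width: 0.994
```

>>> {"fn": "step_arm", "kwargs": {
  "increments": [
    [0.085, 0, 0, 0.02, 0],
    [0.085, 0, 0, 0.035, 0],
    [0.085, 0, 0, 0.04, 0],
    [0.085, 0, 0, 0.04, 0],
    [0.085, -0.025, 0.0265, 0, 0.03],
    [0.085, -0.025, 0.0265, 0, 0.03],
    [0.085, -0.025, 0.0265, 0, 0.03],
    [0.085, -0.025, 0.0265, 0, 0.03],
    [0.085, -0.025, 0.0265, 0, 0.03],
    [0.085, -0.025, 0.0265, 0, 0.025],
    [0.085, -0.0235, 0.026, 0, 0],
    [0.085, 0, 0, 0, 0]
  ]
}}

```text
clock: 11.87
position: [0.3614, 0.2829, 0.1708]
ee_rot: [0.704, 0.065, -0.704, 0.064]
ft_force: [0.0, 0.3, -0.0]
grip_width: 0.995
```

```bash
python3 look.py w5.png roller_center large_jar_center small_jar_center; python3 -c "
from h import *
yaw()
p=camera('wrist');W=cloud(p);x,y,z=W[...,0],W[...,1],W[...,2]
m=(x>.385)&(x<.45)&(abs(y-.28)<.05)&(z>.012)&(z<.05);print('handle',rect(W[m][:,:2]),np.percentile(W[m][:,2],[5,50,98]))
for lo,hi in((.385,.40),(.40,.415),(.415,.43),(.355,.385)):
    m=(x>lo)&(x<hi)&(abs(y-.28)<.05)&(z>.015)&(z<.05);print(lo,m.sum(),np.nanmean(y[m]) if m.any() else 0,np.ptp(y[m]) if m.any() else 0)
"
```

```text
{'clock': 11.867, 'position': [0.361, 0.283, 0.171], 'ee_rot': [0.704, 0.065, -0.704, 0.064], 'ft_force': [0.038, 0.343, -0.049], 'grip_width': 0.995, 'joint_pos': [-0.083, 0.054, -0.689, 1.931, 0.036, 1.169, -2.173]}
roller_center 0.61 [186. 259.] (array([0.367 , 0.2799]), array([134.8,  56.7]), 10.9) [0.019 0.027 0.032] sub 2229 (array([0.3677, 0.2799]), array([133.5,  49.6]), 9.9)
large_jar_center 0.9 [ 36. 484.] (array([0.5383, 0.1064]), array([62.1, 35.2]), 8.3) [0.018 0.052 0.077] sub 901 (array([0.5258, 0.1138]), array([45.4, 13. ]), 29.5)
tool axes
 [[ 0.     0.173 -0.985]
 [-0.    -0.985 -0.173]
 [-1.     0.    -0.   ]] jaw angle deg -80.04670190063123
handle (array([0.4216, 0.2933]), array([84.4, 36.1]), 30.6) [0.02069659 0.02725293 0.02999017]
0.385 272 0.28261724961276685 0.022330880844785683
0.4 277 0.28500539761573535 0.022364922960344813
0.415 292 0.2874697411142585 0.021652194889501375
0.355 506 0.2796349700196427 0.025348219034162345
```

View pics/w5.png

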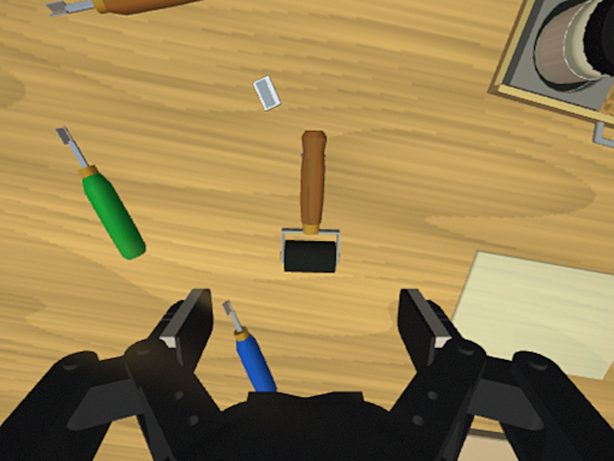

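Large jar is released. The narrow roller (310,200) is at (0.367, 0.280) with its axis at 10° and the roller end towards -x. Gripping the handle at mid-length.

>>> {"fn": "step_arm", "kwargs": {
  "increments": [
    [0.07, 0.002, 0, -0.035, 0],
    [0.06, 0, 0, -0.035, 0],
    [0.06, 0, 0, -0.035, 0],
    [0.06, 0, 0, -0.03, 0],
    [0.06, 0, 0, -0.02, 0],
    [0.06, 0, 0, -0.01, 0],
    [0.06, 0, 0, 0, 0],
    [0.01, 0, 0, 0, 0],
    [0.01, 0, 0, 0, 0],
    [0.01, 0, 0, 0, 0],
    [0.01, 0, 0, 0, 0],
    [0.01, 0, 0, 0, 0]
  ],
  "force": 45
}}

```text
clock: 13.12
position: [0.3692, 0.2782, 0.0068]
ee_rot: [0.705, 0.062, -0.704, 0.061]
ft_force: [-1.3, -0.8, 5.6]
grip_width: 0.231
```

>>> {"fn": "step_arm", "kwargs": {
  "increments": [
    [0.01, 0, 0, 0, 0],
    [0.01, 0, 0, 0, 0],
    [0.01, 0, 0, 0, 0],
    [0.01, 0, 0, 0, 0]
  ]
}}

```text
clock: 13.45
position: [0.3692, 0.2782, 0.0068]
ee_rot: [0.705, 0.062, -0.704, 0.061]
ft_force: [-0.5, -0.4, 7.3]
grip_width: 0.23
```

>>> {"fn": "step_arm", "kwargs": {
  "increments": [
    [0.01, 0, 0, 0.02, 0],
    [0.01, 0, 0, 0.035, 0],
    [0.01, 0, 0, 0.035, 0],
    [0.01, 0, 0, 0.03, 0],
    [0.01, 0.02, -0.032, 0, -0.03],
    [0.01, 0.02, -0.032, 0, -0.03],
    [0.01, 0.02, -0.032, 0, -0.03],
    [0.01, 0.02, -0.032, 0, -0.03],
    [0.01, 0.02, -0.032, 0, -0.03],
    [0.01, 0.02, -0.032, 0, -0.03],
    [0.01, 0.02, -0.032, 0, -0.03],
    [0.01, 0.02, -0.032, 0, -0.03]
  ]
}}

```text
clock: 14.45
position: [0.529, 0.0198, 0.1263]
ee_rot: [0.707, -0.024, -0.706, -0.023]
ft_force: [1.0, -0.2, -1.6]
grip_width: 0.231
```

>>> {"fn": "step_arm", "kwargs": {
  "increments": [
    [0.01, 0.022, -0.032, 0, 0],
    [0.01, 0.021, -0.031, 0, 0],
    [0.01, 0, 0, 0, 0],
    [0.01, 0, 0, 0, 0]
  ]
}}

```text
clock: 14.78
position: [0.5717, -0.0438, 0.1257]
ee_rot: [0.707, -0.025, -0.706, -0.024]
ft_force: [-0.8, 1.3, -2.1]
grip_width: 0.232
```

```bash
python3 look.py w6.png roller_center roller_holder_floor gouge_holder_floor large_jar_center small_jar_center
```

```text
{'clock': 14.783, 'position': [0.572, -0.044, 0.126], 'ee_rot': [0.707, -0.025, -0.706, -0.024], 'ft_force': [-0.837, 1.345, -2.051], 'grip_width': 0.232, 'joint_pos': [0.305, 0.327, -0.367, 1.714, 0.128, 1.124, -1.74]}
roller_center 0.58 [230. 253.] (array([ 0.5317, -0.0405]), array([212.2,  45.9]), -3.7) [0.136 0.145 0.148] sub 6921 (array([ 0.582 , -0.0448]), array([111.3,  29.8]), -4.7)
roller_holder_floor 0.6 [145. 231.] (array([ 0.5806, -0.0361]), array([152.8,  87.9]), -3.7) [0.01  0.011 0.021] sub 6454 (array([ 0.5804, -0.0361]), array([152.4,  87.9]), -3.7)
gouge_holder_floor 0.93 [173. 331.] (array([ 0.5675, -0.1137]), array([167.9,  98.4]), -4.8) [0.01  0.011 0.021] sub 9609 (array([ 0.5667, -0.1209]), array([157.8,  85.4]), -3.8)
large_jar_center 0.82 [244. 106.] (array([0.5365, 0.0919]), array([64.4, 57.4]), 35.7) [0.024 0.076 0.077] sub 3455 (array([0.5388, 0.0929]), array([56.3, 54.9]), -74.7)
small_jar_center 0.56 [147.  93.] (array([0.6196, 0.109 ]), array([94.9, 50.4]), -71.7) [0.021 0.07  0.072] sub 2452 (array([0.6237, 0.0819]), array([40.2, 40.1]), -45.3)
```

View pics/w6.png

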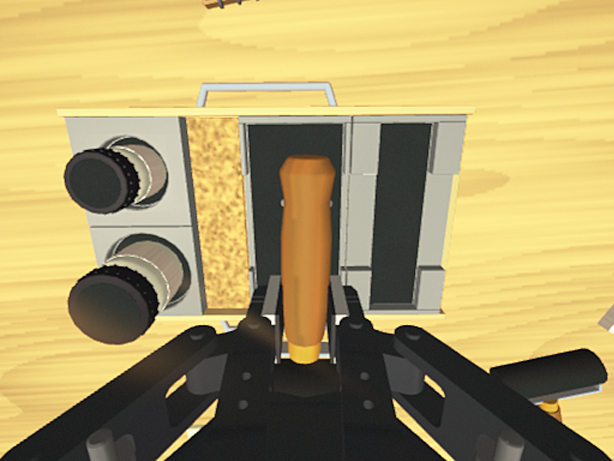

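Held level. Handle at (306,250), its centre near (0.570, -0.044), angle -4.7°. The trough centre is about (0.572, -0.038) at -3.7°. Both jars stand in their wells. Lowering the roller.

>>> {"fn": "step_arm", "kwargs": {
  "increments": [
    [0.01, 0.002, 0.006, -0.03, 0],
    [0.01, 0, 0, -0.03, 0],
    [0.01, 0, 0, -0.022, 0],
    [0.01, 0, 0, -0.012, 0],
    [0.01, 0, 0, -0.008, 0],
    [0.01, 0, 0, -0.005, 0],
    [0.01, 0, 0, 0, 0]
  ]
}}

```text
clock: 15.67
position: [0.5732, -0.0352, 0.0184]
ee_rot: [0.707, -0.023, -0.707, -0.023]
ft_force: [-0.0, 1.0, -0.9]
grip_width: 0.232
```

```bash
python3 -c "
from h import *
st()
p=camera('top');W=cloud(p);x,y,z=W[...,0],W[...,1],W[...,2]
p=camera('wrist');save(p,'w7.png',s=1.2)"
```

```text
{'clock': 15.667, 'position': [0.573, -0.035, 0.018], 'ee_rot': [0.707, -0.023, -0.707, -0.023], 'ft_force': [-0.012, 1.011, -0.913], 'grip_width': 0.232, 'joint_pos': [0.27, 0.46, -0.349, 1.791, 0.191, 0.924, -1.797]}
```

View pics/w7.png

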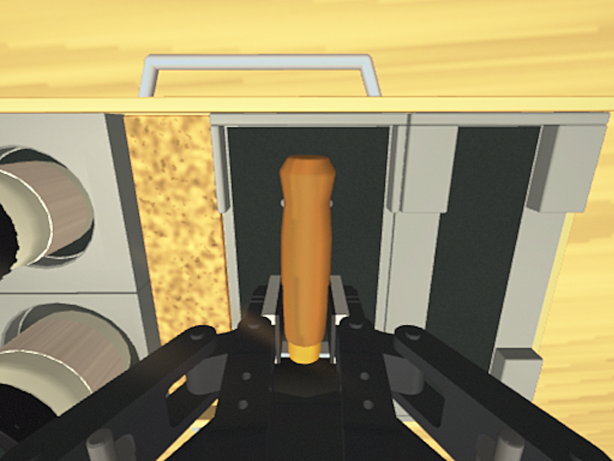

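Handle (306,250) is centred between the trough walls (230 and 388). Touching down and releasing, then going to the wooden gouge.

>>> {"fn": "step_arm", "kwargs": {
  "increments": [
    [0.01, 0, 0, -0.0015, 0],
    [0.01, 0, 0, 0, 0],
    [0.024, 0, 0, 0, 0],
    [0.03, 0, 0, 0, 0],
    [0.038, 0, 0, 0, 0],
    [0.045, 0, 0, 0, 0],
    [0.045, 0, 0, 0, 0],
    [0.045, 0, 0, 0.02, 0],
    [0.045, 0, 0, 0.035, 0],
    [0.05, 0, 0, 0.035, 0],
    [0.06, 0, 0, 0.035, 0],
    [0.06, 0, 0, 0.035, 0]
  ]
}}

```text
clock: 16.77
position: [0.5728, -0.0352, 0.1786]
ee_rot: [0.707, -0.023, -0.707, -0.023]
ft_force: [0.4, -0.4, -0.6]
grip_width: 0.704
```

>>> {"fn": "step_arm", "kwargs": {
  "increments": [
    [0.06, -0.005, 0.036, 0, 0.12],
    [0.06, -0.005, 0.036, 0, 0.12],
    [0.06, -0.005, 0.036, 0, 0.12],
    [0.06, -0.005, 0.036, 0, 0.12],
    [0.06, -0.005, 0.036, 0, 0.12],
    [0.06, -0.005, 0.036, 0, 0.12],
    [0.06, -0.005, 0.036, 0, 0.12],
    [0.06, -0.005, 0.036, 0, 0.12],
    [0.06, -0.005, 0.036, 0, 0.12],
    [0.06, -0.005, 0.036, 0, 0.12],
    [0.06, -0.005, 0.036, 0, 0.12],
    [0.06, -0.005, 0.036, 0, 0.12]
  ]
}}

```text
clock: 17.77
position: [0.5128, 0.3982, 0.1769]
ee_rot: [0.545, 0.45, -0.545, 0.45]
ft_force: [0.6, 0.1, 0.6]
grip_width: 0.705
```

>>> {"fn": "step_arm", "kwargs": {
  "increments": [
    [0.06, -0.002, 0.036, 0, 0.12],
    [0.06, 0, 0.005, 0, 0.12],
    [0.06, 0, 0, 0, 0.12],
    [0.06, 0, 0, 0, 0.12],
    [0.06, 0, 0, 0, 0.07],
    [0.06, 0, 0, 0, 0],
    [0.06, 0, 0, 0, 0]
  ]
}}

```text
clock: 18.35
position: [0.5112, 0.4376, 0.1767]
ee_rot: [0.405, 0.58, -0.405, 0.58]
ft_force: [0.1, 0.3, -0.2]
grip_width: 0.703
```

```bash
python3 look.py w8.png gouge_center; python3 -c "
from h import *
yaw()
p=camera('top');W=cloud(p);x,y,z=W[...,0],W[...,1],W[...,2]
save(p,'t8.png',(100,250,80,430),2.2)
m=(abs(x-.57)<.09)&(abs(y+.038)<.04)&(z>.026);print('roller in trough',rect(W[m][:,:2]),W[m].mean(0),np.percentile(W[m][:,2],[5,50,95]))
"
```

```text
{'clock': 18.35, 'position': [0.511, 0.438, 0.177], 'ee_rot': [0.405, 0.58, -0.405, 0.58], 'ft_force': [0.103, 0.311, -0.165], 'grip_width': 0.703, 'joint_pos': [-0.217, 0.606, -0.835, 1.356, 0.445, 1.371, -0.697]}
gouge_center 0.94 [131. 401.] (array([0.6362, 0.5437]), array([130.8,  28.9]), -16.1) [0.013 0.022 0.025] sub 1584 (array([0.6357, 0.5411]), array([130.3,  22.9]), -15.1)
gouge_center 0.92 [171. 255.] (array([0.5083, 0.4511]), array([131.3,  24. ]), -70.7) [0.014 0.022 0.025] sub 1363 (array([0.5089, 0.4503]), array([129.3,  22. ]), -70.3)
tool axes
 [[ 0.     0.939  0.344]
 [-0.     0.344 -0.939]
 [-1.     0.     0.   ]] jaw angle deg 20.126891640734737
roller in trough (array([ 0.5711, -0.0368]), array([137.6,  57. ]), -5.2) [ 0.55412919 -0.03504837  0.03642185] [0.02932897 0.03708055 0.04211411]
```

View pics/w8.png

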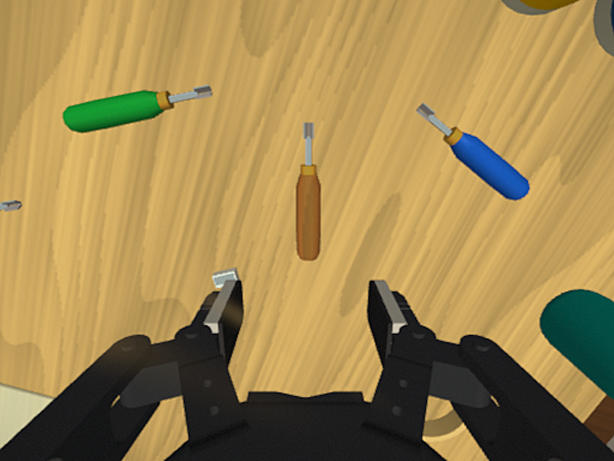

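Roller rests in its trough: (0.571, -0.037), -5°, top at z 0.042. The wooden gouge (308,210) is directly ahead, centre (0.508, 0.451), with the jaws square to it. Gripping 14 mm behind the centre.

>>> {"fn": "step_arm", "kwargs": {
  "increments": [
    [0.06, 0.0015, 0, -0.035, 0],
    [0.06, 0, 0, -0.035, 0],
    [0.06, 0, 0, -0.035, 0],
    [0.06, 0, 0, -0.035, 0],
    [0.06, 0, 0, -0.022, 0],
    [0.06, 0, 0, -0.011, 0],
    [0.06, 0, 0, 0, 0],
    [0.012, 0, 0, 0, 0],
    [0.012, 0, 0, 0, 0],
    [0.012, 0, 0, 0, 0],
    [0.012, 0, 0, 0, 0],
    [0.012, 0, 0, 0, 0]
  ],
  "force": 35
}}

```text
clock: 19.5
position: [0.5135, 0.4387, 0.0061]
ee_rot: [0.405, 0.58, -0.403, 0.58]
ft_force: [-0.0, 0.0, 6.2]
grip_width: 0.269
```

>>> {"fn": "step_arm", "kwargs": {
  "increments": [
    [0.012, 0, 0, 0, 0],
    [0.012, 0, 0, 0, 0],
    [0.012, 0, 0, 0, 0]
  ]
}}

```text
clock: 19.75
position: [0.5135, 0.4387, 0.0061]
ee_rot: [0.405, 0.58, -0.403, 0.58]
ft_force: [-0.6, -0.2, 6.4]
grip_width: 0.27
```

>>> {"fn": "step_arm", "kwargs": {
  "increments": [
    [0.012, 0, 0, 0.02, 0],
    [0.012, 0, 0, 0.035, 0],
    [0.012, 0, 0, 0.035, 0],
    [0.012, 0, 0, 0.03, 0],
    [0.012, 0.0045, -0.037, 0, 0.09],
    [0.012, 0.0045, -0.037, 0, 0.09],
    [0.012, 0.0045, -0.037, 0, 0.09],
    [0.012, 0.0045, -0.037, 0, 0.09],
    [0.012, 0.0045, -0.037, 0, 0.09],
    [0.012, 0.0045, -0.037, 0, 0.09],
    [0.012, 0.0045, -0.037, 0, 0.09],
    [0.012, 0.0045, -0.037, 0, 0.09]
  ]
}}

```text
clock: 20.75
position: [0.5488, 0.1399, 0.1248]
ee_rot: [0.172, 0.685, -0.172, 0.686]
ft_force: [0.8, 0.3, -0.5]
grip_width: 0.267
```

>>> {"fn": "step_arm", "kwargs": {
  "increments": [
    [0.012, 0.0045, -0.037, 0, 0.09],
    [0.012, 0.0045, -0.037, 0, 0.09],
    [0.012, 0.0045, -0.037, 0, 0.09],
    [0.012, 0.0045, -0.037, 0, 0.09],
    [0.012, 0.0045, -0.037, 0, 0.077],
    [0.012, 0.0045, -0.037, 0, 0],
    [0.012, 0.005, -0.037, 0, 0],
    [0.012, 0, -0.005, 0, 0],
    [0.012, 0, 0, 0, 0],
    [0.012, 0, 0, 0, 0]
  ]
}}

```text
clock: 21.58
position: [0.5807, -0.1222, 0.1244]
ee_rot: [0.021, 0.707, -0.021, 0.707]
ft_force: [0.6, 1.1, -0.6]
grip_width: 0.273
```

```bash
python3 look.py w9.png gouge_center gouge_holder_floor roller_center
```

```text
{'clock': 21.583, 'position': [0.581, -0.122, 0.124], 'ee_rot': [0.021, 0.707, -0.021, 0.707], 'ft_force': [0.571, 1.064, -0.639], 'grip_width': 0.273, 'joint_pos': [0.907, 0.552, -1.018, 1.637, 0.492, 1.233, 1.297]}
gouge_center 0.89 [243. 250.] (array([ 0.6133, -0.117 ]), array([224.3,  45.4]), -7.7) [0.132 0.14  0.143] sub 5483 (array([ 0.5654, -0.1212]), array([131. ,  23.3]), -4.0)
gouge_holder_floor 0.68 [144. 262.] (array([ 0.5576, -0.1205]), array([146.9,  85. ]), -4.3) [0.01  0.011 0.021] sub 6220 (array([ 0.556 , -0.1204]), array([133.9,  85. ]), -4.3)
roller_center 0.77 [136. 344.] (array([ 0.5724, -0.0324]), array([138.6,  59.8]), -1.5) [0.028 0.038 0.042] sub 3696 (array([ 0.5716, -0.0389]), array([134.7,  51.5]), -8.4)
```

View pics/w9.png

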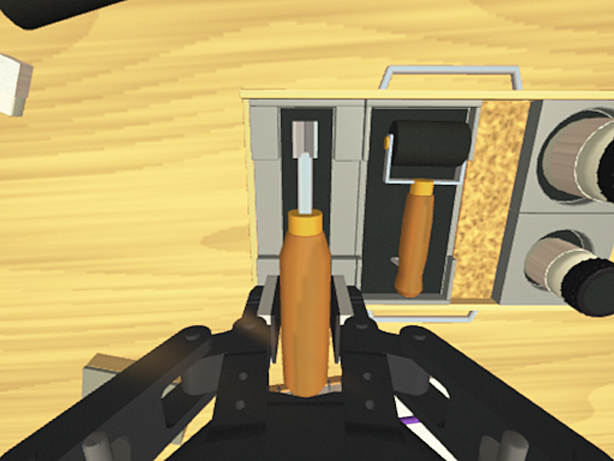

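Gouge held level (306,250), centre (0.565, -0.121), angle -4°, directly over the narrow trough. Lowering it.

>>> {"fn": "step_arm", "kwargs": {
  "increments": [
    [0.012, 0.0015, -0.0005, -0.03, 0],
    [0.012, 0, 0, -0.03, 0],
    [0.012, 0, 0, -0.022, 0],
    [0.012, 0, 0, -0.012, 0],
    [0.012, 0, 0, -0.009, 0],
    [0.012, 0, 0, -0.005, 0],
    [0.012, 0, 0, -0.001, 0],
    [0.012, 0, 0, 0, 0]
  ]
}}

```text
clock: 22.45
position: [0.5829, -0.1224, 0.016]
ee_rot: [0.021, 0.706, -0.021, 0.707]
ft_force: [-0.1, 0.4, 0.0]
grip_width: 0.274
```

>>> {"fn": "step_arm", "kwargs": {
  "increments": [
    [0.012, 0, 0, -0.0005, 0],
    [0.012, 0, 0, 0, 0],
    [0.026, 0, 0, 0, 0],
    [0.032, 0, 0, 0, 0],
    [0.038, 0, 0, 0, 0],
    [0.044, 0, 0, 0, 0],
    [0.044, 0, 0, 0, 0],
    [0.044, 0, 0, 0.02, 0],
    [0.044, 0, 0, 0.035, 0],
    [0.044, 0, 0, 0.035, 0],
    [0.044, 0, 0, 0.035, 0],
    [0.044, 0, 0, 0.035, 0]
  ]
}}

```text
clock: 23.45
position: [0.5818, -0.1226, 0.176]
ee_rot: [0.021, 0.707, -0.021, 0.707]
ft_force: [1.0, -0.5, 0.3]
grip_width: 0.516
```

>>> {"fn": "step_arm", "kwargs": {
  "increments": [
    [0.044, -0.01, -0.02, 0.03, 0],
    [0.044, -0.02, -0.03, 0.01, 0],
    [0.044, -0.02, -0.03, 0, 0],
    [0.044, -0.02, -0.03, 0, 0],
    [0.044, -0.02, -0.03, 0, 0],
    [0.044, -0.02, -0.03, 0, 0],
    [0.044, -0.02, -0.03, 0, 0],
    [0.044, 0, 0, 0, 0],
    [0.044, 0, 0, 0, 0]
  ]
}}

```text
clock: 24.2
position: [0.4505, -0.3251, 0.2141]
ee_rot: [0.023, 0.707, -0.023, 0.707]
ft_force: [-0.6, 0.5, 0.7]
grip_width: 0.519
```

Run:
```python
from h import *
st()
for n in("top","scene"):
    p=camera(n);W=cloud(p);x,y,z=W[...,0],W[...,1],W[...,2]
    save(p,n+"9.png",(90,260,130,440) if n=="top" else (110,290,90,350),2.4)
    def box(cx,cy,hx,hy,lo,hi): return W[(abs(x-cx)<hx)&(abs(y-cy)<hy)&(z>lo)&(z<hi)]
    for nm,a in dict(large=(.54,.09,.04,.04,.068,.09),small=(.624,.085,.035,.035,.062,.09),glue=(.485,-.43,.05,.05,.03,.12),roller=(.57,-.038,.09,.039,.026,.06),wide=(.39,-.273,.1,.07,.008,.05),gouge=(.567,-.122,.09,.02,.025,.06),gougeall=(.567,-.122,.074,.017,.016,.06)).items():
        w=box(*a)
        if len(w)>5: print(n,nm,len(w),*rect(w[:,:2]),"z",np.round(np.percentile(w[:,2],[5,50,95]),3))
```

```text
{'clock': 24.2, 'position': [0.451, -0.325, 0.214], 'ee_rot': [0.023, 0.707, -0.023, 0.707], 'ft_force': [-0.582, 0.478, 0.668], 'grip_width': 0.519, 'joint_pos': [1.418, 0.37, -1.07, 1.63, 0.332, 1.341, 1.805]}
top large 263 [0.5349 0.0925] [55.2 54. ] 89.1 z [0.073 0.076 0.079]
top small 131 [0.6206 0.0808] [39.8 37.7] 71.1 z [0.066 0.07  0.073]
top glue 99 [ 0.4815 -0.4353] [38.3 24. ] 64.9 z [0.032 0.057 0.079]
top roller 371 [ 0.5699 -0.0324] [138.8  56.7] -0.4 z [0.029 0.037 0.043]
top wide 617 [ 0.3967 -0.2709] [200.2 106.4] -15.8 z [0.013 0.026 0.033]
top gouge 192 [ 0.5688 -0.1232] [127.4  22.7] -0.7 z [0.027 0.032 0.036]
top gougeall 229 [ 0.5676 -0.1233] [129.8  22.8] -0.5 z [0.023 0.031 0.036]
scene large 209 [0.54   0.0946] [54.4 53.9] 79.7 z [0.07  0.077 0.08 ]
scene small 138 [0.6264 0.0829] [38.7 38.7] 5.2 z [0.064 0.071 0.074]
scene glue 165 [ 0.4974 -0.4336] [39.6 30. ] -40.9 z [0.033 0.058 0.092]
scene roller 346 [ 0.5721 -0.0401] [141.1  56.3] -13.0 z [0.028 0.037 0.043]
scene wide 364 [ 0.3994 -0.2689] [199.7 105.6] -16.8 z [0.01  0.024 0.033]
scene gouge 160 [ 0.5641 -0.1205] [146.6  21.9] -3.0 z [0.026 0.032 0.036]
scene gougeall 215 [ 0.5658 -0.1235] [143.   26.6] 1.9 z [0.019 0.03  0.036]
```

View pics/top9.png

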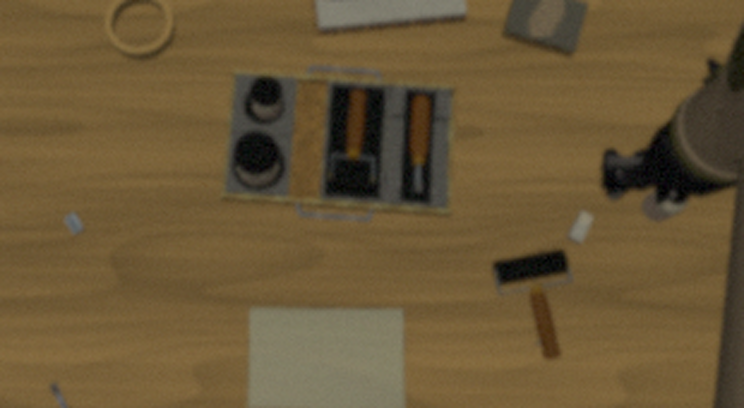

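View pics/scene9.png

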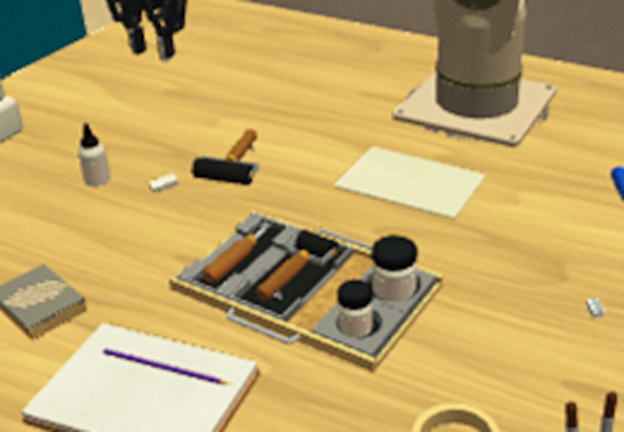

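All four things sit flat in their places, and the glue bottle and wide roller have not moved. Handing in.

```bash
python3 -c "
from workcell import ticket; print(ticket.hand_in())"
```

```text
the job is handed in; nothing more can be done
None
```

The tray is packed and handed in at about 24 s of robot time; `hand_in()` reports no verdict. Both ink jars stand in their wells, the narrow roller is in the wide trough and the wooden gouge is in the narrow one. I lowered each thing to the floor before letting go.

| Thing | Measured after placing | Holder centre | Height of top |
|---|---|---|---|
| Large jar | (0.539, 0.093) m | (0.539, 0.091) m | 0.076 m |
| Small jar | (0.624, 0.082) m | (0.6245, 0.086) m | 0.070 m |
| Narrow roller | (0.571, -0.037) m | (0.572, -0.038) m | 0.042 m |
| Gouge | (0.567, -0.123) m | (0.567, -0.122) m | 0.036 m |

- **Fit:** the small jar is about 4 mm off its well's centre; the other three are within about 2 mm. All tops match the things resting on the holder floors.
- **Left alone:** the final pictures show the glue bottle and wide roller upright. The scene camera has both within 3 mm of their first readings.
- **Disagreements:**
  - The top and scene cameras differ by up to about 8 mm in the final readings.
  - The roller's angle read anywhere from -0.4° to -13° because walls and shadows fell inside the measured area. The view of it just before release showed -4.7° against the trough's -3.7°.
  - The top camera's final glue-bottle reading came out about 5 mm off because the arm partly hid the bottle.

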